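# Rivet down the dust-box cover

### The job

Take the black plastic push rivet (the short one with a collar and a small pin standing up out of its middle) from the wooden rack and seat it in the one empty corner hole of the dust box's aluminium cover, collar fully down and pin still up. Then push its centre pin all the way in, flush with the collar, to lock it, and let go; the cover rides on soft foam rubber, so follow it down until the pin is really home, but never load the cover with more than about two kilos' weight (20 N). The pin must not be pushed in before the rivet is seated, and the other pins in the rack and the mug and glue bottle are to be left where they stand.

Things in the scene. Friction and masses are not known exactly. Their poses are not given: they have to be found in the camera images.
- rivet: Loose black plastic rivet, 20 g, upright in one of the rack's three holes. Collar 22 mm across, 10 mm high, with a 13 mm wide, 3 mm deep recess on top. Shank below it 10 mm thick, 18 mm long, its last 6 mm tapering to 6 mm. Origin: on the axis at the collar's underside, which lies on the rack's top; z up along the axis. A grey pin stands out of the recess. Grasp it by the collar's sides.
- pin (a joint): How far the rivet's centre pin is pushed in, in m: about 0 to 0.002 at the start, 0.010 when fully home. It slides along the rivet's axis against stiff friction (about 12 N), has no spring and stays where it is left.
- pin_top (a point): Centre of the top face of the pin's cap: 20 mm above the rivet's origin with the pin fully up, 10 mm above it (level with the collar's top) when home.
- hole (a point): Centre of the mouth of the empty hole, 12 mm across with a 1.5 mm chamfer, right through the cover; at the cover's top face, near the corner at the cover's -x, -y end. The space below is empty. z is up.
- cover: Aluminium plate 236 x 196 x 8 mm; origin at its underside's centre, top face 8 mm higher, 74 mm above the bench. Three driven rivets (22 mm wide, 10 mm high) at its other corners; the empty hole is at x -75, y -55 mm. Rides on preloaded foam rubber: a press sinks it level, by 0 to 7 mm before the pin moves, differently each start; load rises gradually; springs back. Must never carry over 20 N.
- dustbox: Low green steel dust-extraction box under the cover, 240 x 200 mm, 52 mm high, hose stub on its +x side, fixed to the bench. Origin at the centre of its underside.
- rack: Light wooden block 160 mm long (its x), 56 mm wide (its y), 34 mm high, fixed to the bench, with three 12 mm holes 24 mm deep in its top at x = -50, 0 and 50 mm. Origin at the centre of its underside. The rivet's neighbours stand 50 mm away along the rack's x; towards its y sides there is room for fingers.
- dowel: Wooden pin in another hole of the rack, 15 mm thick and 26 mm high above the rack, no collar. Origin at its shoulder on the rack's top. Leave it in place.
- drift: Brass drift in another hole of the rack, with a flat 18 mm foot and an 8 mm stem, 24 mm high above the rack. Origin at its shoulder on the rack's top. Leave it in place.
- mug: Blue mug, 80 mm across and 90 mm high, at the right of the bench. Leave it in place.
- glue: White glue bottle, 56 mm across and 130 mm high, at the left of the bench. Leave it in place.

How it is judged (in metres and radians):
On the way, in this order (a step that is already met when the one before it is completed fails the run):
1. the rivet is seated in the cover's empty hole, collar down on the cover, pin still up (horizontal distance between rivet and hole below 0.003 m and z of rivet in the frame of hole between -0.003 and 0.0015 m and angle between the z axis of rivet and the z axis of cover, either way round below 0.1 rad and value of joint pin below 0.005 m), for 0.2 s.
2. the pin is pushed home with the rivet seated (value of joint pin above 0.0088 m and horizontal distance between rivet and hole below 0.003 m and z of rivet in the frame of hole below 0.002 m), for 0.2 s.
At the end, for the whole second after the job is handed in: The rivet sits in the cover's hole within 3 mm of its centre, its collar within 1.5 mm of the cover and square to it within 0.1 rad, the pin pushed in at least 8.8 of its 10 mm, the rivet at rest and released; dowel and drift still seated in the rack (not raised more than 4 mm) (value of joint pin above 0.0088 m and horizontal distance between rivet and hole below 0.003 m and z of rivet in the frame of hole below 0.0015 m and angle between the z axis of rivet and the z axis of cover, either way round below 0.1 rad and linear speed of rivet below 0.02 m/s and horizontal distance between each of dowel, drift and rack below 0.06 m and z of each of dowel, drift in the frame of rack below 0.038 m); the robot touches nothing.
It fails at once if the cover carries more than 20 N (contact force between anything else and cover above 20 N).
It fails at once if the pin is pushed in by more than 5 mm while the rivet is not seated in the cover (value of joint pin above 0.005 m and (horizontal distance between rivet and hole above 0.005 m or z of rivet in the frame of hole above 0.003 m)).
It fails at once if the dowel, the drift, the mug or the glue bottle is moved by more than 20 mm (distance of any of dowel, drift, mug, glue from where it was at the start of the episode above 0.02 m).
It also fails if it takes over 51 s, if anything falls off the work surface, if the arm or the gripper's body presses on something with over 40 N, if the wrist force passes 120 N, or if a joint passes its speed limit or range.

### The arm

A 7-joint arm with a two-finger parallel gripper is mounted at the origin on the work surface. World frame = base frame: x ahead of the robot, y to its left, z up, the work surface at z = 0. Lengths are in mm, angles in rad, forces in N, time in s.
With the tool pointing down it reaches from about 350 to 900 mm from the base axis. Payload 8.1 kg.
Tool frame: the origin (TCP) lies midway between the tips of the shut fingers; the grasp point (between the pads) lies 19 mm behind it (manip.grip_point_offset is the distance from the TCP to the grasp point, in mm); z points along the fingers, y is the line along which they close (so a half turn about z gives the same grasp; the last joint's range is limited). The gripper opens to 92 mm and grips with 3 to 60 N. Pads are 19 mm wide; open, the fingers measure 130 mm over their backs; the gripper's body (75 mm by 190 mm) begins 47 mm behind the grasp point.
Start: joints at [-1.37, 0.434, 0.025, 1.573, -0.012, 1.134, -0.075], TCP at [186.995, 596.384, 226.742] pointing down, gripper open.
Joint ranges: [-2.62, 2.62], [-0.44, 2.09], [-1.27, 1.32], [0.08, 2.57], [-1.32, 4.46], [0.12, 2], [-2.74, 2.74]. Speed limits (rad/s): [2.22, 2.22, 3.01, 3.01, 3.14, 3.14, 3.14].

### API

Orientations are given as a unit quaternion [w, x, y, z].
In Python, from station import get_obs, optics, manip gives the robot as it stands.
- The arm moves only by the shell command python3 -m pendant 'ROWS'. ROWS is JSON, a list of rows, each an object with "twist": the turn, a rotation vector about the world's x, y, z each as a share of 0.08 rad, from -1 to 1, a list of three; "dp": the shift along the world's x, y, z each as a share of 30 mm, from -1 to 1, a list of three; "grip": the closure in counts, from 0 (fully open) to 255 (shut). In form: [{"twist": [rx, ry, rz], "dp": [dx, dy, dz], "grip": grip}, ...]. A call has 1 to 8 rows; each row shifts and turns the commanded pose from where the row before left it; what a row does not reach is not made up. A row lasts 1/12 s, in which the tool goes at most 41.7 mm and 7.16 degrees, less where a joint would pass 70% of its speed; a pose out of reach is approached as far as the arm can. A call with a number of a shift or a turn outside -1 to 1 is refused whole. A call with a gripper value outside its range is refused whole. The fingers move at their own pace and stop on an object; the grip force is fixed at half the most. Time passes only in rows, so rows that do not move let the fingers close. It gives the time, the measured TCP pose, the force, the opening and the grip force at its end, in the units of the state.
- get_obs(): the state, without advancing time (a new reading comes with each control period).
- optics.camera(name): name is "side" or "top"; returns the picture (400x640x3 uint8, red, green, blue); there is no depth.
- optics.camera_model(name): a dict with "fx", "fy", "cx", "cy" (pixels), "dist_coeffs" ([k1, k2, p1, p2, k3] as OpenCV has them; the pictures are not rectified), "R" (3x3) and "t" (3): a world point X has camera coordinates R X + t. Camera axes: x right, y down, z forward; pixel columns grow to the right and rows downward; lengths in mm; the calibration is good to about 2 mm. A picture is of the moment at which its call begins. camera_model takes no time and is no camera call.
- manip.sign_off(): hands the job in; it is judged then, once.
The state is a dict: "time_s": time; "qpos": joint angles; "joint_velocities": joint speeds; "tau": joint torques, N m; "ee_pos": TCP position; "tool_rot": TCP orientation; "force": force on the tool from outside, world axes, zero at the start; "torque": the same for the moment, N m; "width": finger opening in mm; "grip_force": force on a finger pad.
Only numpy, scipy, OpenCV 4.12 (cv2) and the standard library are available. Lean on these libraries where they do the work, as an engineer would, in place of code of your own. Each camera call takes 0.05 s, during which the arm holds its last target. There are 200 camera calls.

## Working session

There is one attempt and no reset: what is moved stays moved. The work goes in short steps, Python scripts to look and compute and a shell command to move; the robot and the scene stay as the last step left them, time stands still between calls to the robot, and variables do not carry over. Pictures are saved under pics/ and viewed, at most 10 in all, crops included, and the job is handed in when it is done.

```bash
mkdir -p pics; ls
python3 - <<'E'
from station import get_obs, optics, manip
import cv2
for n in("side","top"):
    im=optics.camera(n); cv2.imwrite(f"pics/{n}0.png",im[:,:,::-1])
    m=optics.camera_model(n); print(n,m)
print(get_obs(), manip.grip_point_offset)
E
```

```text
pics
side {'fx': 393.236864224219, 'fy': 393.236864224219, 'cx': 321.4368542917239, 'cy': 189.47858647649852, 'dist_coeffs': array([-0.01409185,  0.        ,  0.        ,  0.        ,  0.        ]), 'R': array([[ 0.80474667, -0.59311445,  0.02445505],
       [-0.28583569, -0.42327425, -0.85973069],
       [ 0.52026989,  0.68487528, -0.51016182]]), 't': array([-390.09223569,  224.52914803,  752.55801077])}
top {'fx': 398.3803022101234, 'fy': 398.3803022101234, 'cx': 319.8202434940182, 'cy': 195.2567996253587, 'dist_coeffs': array([0.01547007, 0.        , 0.        , 0.        , 0.        ]), 'R': array([[ 0.01728409, -0.99951145,  0.02604066],
       [-0.98968249, -0.02080742, -0.14175904],
       [ 0.14223162, -0.02332181, -0.98955862]]), 't': array([-12.58855152, 519.83444218, 845.23398935])}
{'time_s': 0.1, 'qpos': array([-1.36957613,  0.43517101,  0.02496715,  1.57397852, -0.011584  ,
        1.13398136, -0.07509146]), 'joint_velocities': array([-4.97007480e-05, -9.86168163e-04,  2.11192232e-03, -3.20850512e-03,
        1.28826371e-03,  2.34004033e-03,  1.93357954e-03]), 'tau': array([ 2.91884127e-03, -6.69123960e+01,  9.87955034e-01, -3.15143895e+01,
       -6.04799646e-02,  3.73352354e-02,  3.04272703e-05]), 'ee_pos': array([186.89907482, 595.94066185, 226.02303951]), 'tool_rot': array([-3.60438436e-05,  1.51350171e-01,  9.88479965e-01, -6.95857793e-04]), 'force': array([ 1.00371022,  0.24486124, -0.36925144]), 'torque': array([ 0.00737557, -0.06315295, -0.02261002]), 'grip_force': 0.0, 'width': 91.8250075293041} 18.8
```

View pics/side0.png

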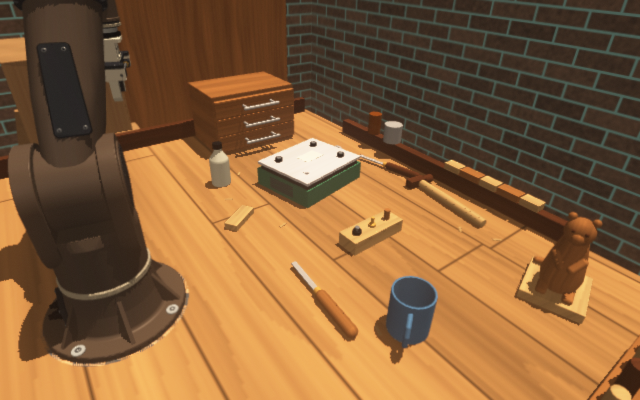

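View pics/top0.png

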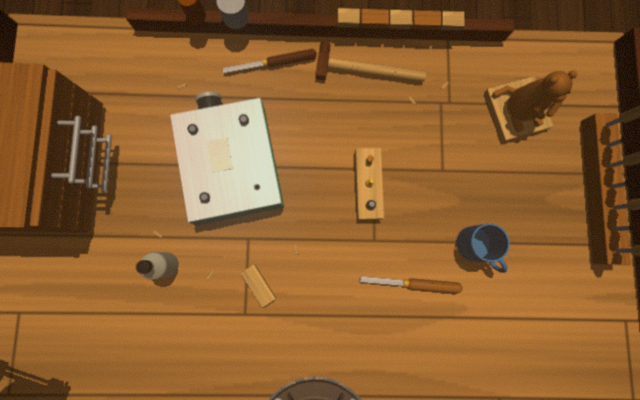

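The side view shows the rivet at about (357,231), nearest the camera end of the rack, and the hole at (306,172). In the top view the rivet is at (371,205), the hole at (257,187), and the driven rivets at (193,129), (244,120) and (205,197).

```bash
cat > h.py <<'E'
import numpy as np, cv2
from station import get_obs, optics, manip
def ray(n,uv):
    m=optics.camera_model(n); K=np.array([[m['fx'],0,m['cx']],[0,m['fy'],m['cy']],[0,0,1]])
    p=cv2.undistortPoints(np.array([[uv]],float),K,m['dist_coeffs'])[0,0]
    return -m['R'].T@m['t'], m['R'].T@np.array([p[0],p[1],1])
def onz(n,uv,z):
    c,d=ray(n,uv); return c+d*(z-c[2])/d[2]
def tri(u1,u2):
    c,d=ray('top',u1); e,f=ray('side',u2)
    s=np.linalg.lstsq(np.c_[d,-f],e-c,rcond=None)[0]; a,b=c+d*s[0],e+f*s[1]
    return (a+b)/2, np.linalg.norm(a-b)
def proj(n,X):
    m=optics.camera_model(n); K=np.array([[m['fx'],0,m['cx']],[0,m['fy'],m['cy']],[0,0,1]])
    return cv2.projectPoints(np.array([X],float),cv2.Rodrigues(m['R'])[0],m['t'],K,m['dist_coeffs'])[0][0,0]
def dark(im,uv,r,th):
    x,y=uv; w=im[y-r:y+r+1,x-r:x+r+1].max(2).astype(float)
    k=cv2.connectedComponentsWithStats((w<th).astype(np.uint8))
    i=1+np.argmax(k[2][1:,4]); M=k[1]==i; wt=np.where(cv2.dilate(M.astype(np.uint8),np.ones((3,3)))>0,np.clip(th-w,0,None),0)
    Y,X=np.mgrid[-r:r+1,-r:r+1]
    return ((X*wt).sum()/wt.sum()+x,(Y*wt).sum()/wt.sum()+y), k[2][i]
E
python3 - <<'E'
from h import *
np.set_printoptions(precision=1,suppress=True)
t=optics.camera('top');s=optics.camera('side')
for nm,uv,r,th,z in [('hole',(257,187),6,140,74),('d1',(193,129),8,110,80),('d2',(244,120),8,110,80),('d3',(205,197),8,110,80),('rivet',(371,205),8,75,42)]:
    c,st=dark(t,uv,r,th); print(nm,np.array(c),st,onz('top',c,z))
for nm,uv,r,th,z in [('hole',(306,172),5,140,74),('rivet',(357,231),8,75,40)]:
    c,st=dark(s,uv,r,th); print('side',nm,np.array(c),st,onz('side',c,z))
# rack contour
hsv=cv2.cvtColor(t[140:230,345:395],cv2.COLOR_RGB2HSV);print(hsv[40,5],hsv[62,20],hsv[30,20])
cv2.imwrite('pics/crop1.png',np.hstack([cv2.resize(t[140:230,345:400,::-1],None,fx=6,fy=6,interpolation=0),cv2.resize(s[200:260,330:410,::-1],None,fx=5,fy=5,interpolation=0)[:540] if 0 else cv2.resize(s[200:255,335:410,::-1],(450,540),interpolation=0)]))
E
```

```text
hole [256.7 186.7] [ 4  4  5  5 20] [530.3 132.3  74. ]
d1 [193.2 130.4] [ 3  4 10 10 50] [648. 271.  80.]
d2 [244.1 121.7] [ 3  3 10 11 47] [670.2 163.9  80. ]
d3 [205.1 198.5] [ 3  4 10 10 51] [501.9 237.5  80. ]
rivet [368.7 206.5] [ 4  7  6  5 15] [ 496.6 -110.6   42. ]Traceback (most recent call last):
  File "<stdin>", line 7, in <module>
  File "h.py", line 19, in dark
    i=1+np.argmax(k[2][1:,4]); M=k[1]==i; wt=np.where(cv2.dilate(M.astype(np.uint8),np.ones((3,3)))>0,np.clip(th-w,0,None),0)
        ~~~~~~~~~^^^^^^^^^^^^
    return _wrapfunc(a, 'argmax', axis=axis, out=out, **kwds)
    return bound(*args, **kwds)
ValueError: attempt to get argmax of an empty sequence
```

Run:
```python
from h import *
t=optics.camera('top');s=optics.camera('side')
R=lambda im,x,y,w,h:cv2.resize(im[y:y+h,x:x+w,::-1],(400,300),interpolation=0)
cv2.imwrite('pics/crop2.png',np.vstack([np.hstack([R(t,351,185,40,30),R(s,340,215,40,30)]),np.hstack([R(t,237,172,40,30),R(s,286,157,40,30)])]))
```

```text
(no output)
```

View pics/crop2.png

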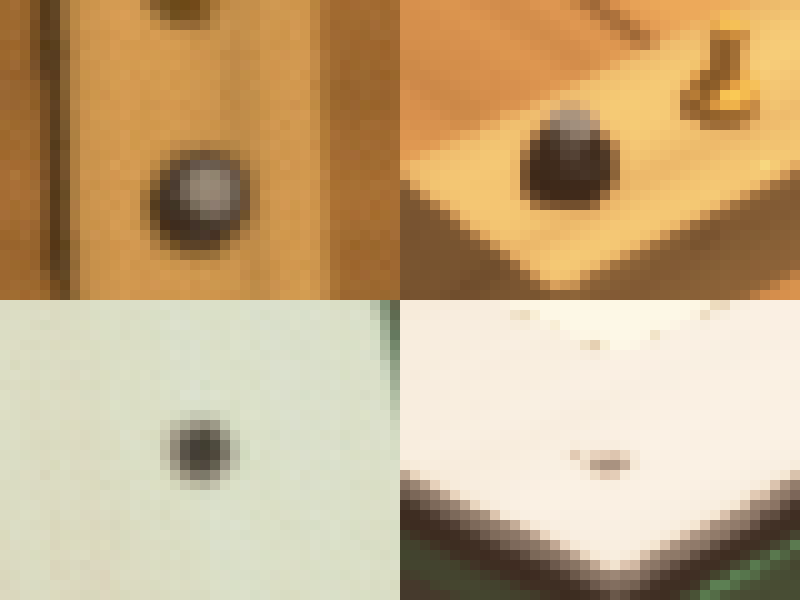

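In the crop, the rivet's outline is centred at about (370.5,204.7) in the top view and (356.5,231.5) in the side view, with its pin up. The hole is at (256.6,186.6) in the top view and (306,172.7) in the side view.

```bash
python3 - <<'E'
from h import *
np.set_printoptions(precision=1,suppress=True)
print('cam',ray('top',(0,0))[0],ray('side',(0,0))[0])
for z in(40,42,44): print('rivet top',onz('top',(370.5,204.7),z))
print('rivet side',onz('side',(356.5,231.8),39), tri((370.5,204.7),(356.5,231.8)))
print('hole',onz('top',(256.6,186.6),74),onz('side',(306,172.7),74),tri((256.6,186.6),(306,172.7)))
t=optics.camera('top')
sub=t[140:235,340:400].astype(float); hsv=cv2.cvtColor(t[140:235,340:400],cv2.COLOR_RGB2HSV)
print(sub[40,::4].astype(int).tolist())
E
python3 - <<'E'
from h import *
from scipy.spatial.transform import Rotation as Ro
t=optics.camera('top').astype(float)
# right edge & left edge of rack: max gradient per row
for rows in [range(156,214)]:
    L=[];Rr=[]
    for y in rows:
        g=np.gradient(cv2.GaussianBlur(t,(5,5),0)[y,:,1])
        Rr.append((376+np.argmin(g[376:390]),y)); L.append((352+np.argmax(g[352:364]),y))
    for P in(Rr,L):
        P=np.array(P,np.float32); v=cv2.fitLine(P,cv2.DIST_HUBER,0,.01,.01).ravel()
        a=onz('top',v[2:]-v[:2]*25,34);b=onz('top',v[2:]+v[:2]*25,34); d=a-b
        print(v,a,b,'yaw deg',np.degrees(np.arctan2(d[1],d[0])))
q=get_obs()['tool_rot']; print(Ro.from_quat(np.r_[q[1:],q[0]]).as_matrix())
E
```

```text
cam [394.5  17.9 910.4] [ -13.4 -651.7  586.5]
rivet top [ 500.9 -114.8   40. ]
rivet top [ 500.6 -114.5   42. ]
rivet top [ 500.4 -114.2   44. ]
rivet side [ 498.3 -117.1   39. ] (array([ 500.9, -115. ,   36.7]), np.float64(0.9336106353394228))
hole [530.4 132.5  74. ] [527.6 132.7  74. ] (array([529.5, 133.3,  73.3]), np.float64(2.4539056941898094))
[[158, 105, 47], [162, 107, 48], [161, 109, 53], [160, 104, 48], [108, 76, 38], [203, 149, 78], [213, 156, 83], [183, 124, 42], [212, 170, 55], [203, 146, 77], [213, 155, 82], [158, 103, 48], [158, 104, 45], [152, 100, 43], [155, 102, 48]]
[4.2827692e-02 9.9908245e-01 3.8220001e+02 1.8689999e+02] [ 599.3881804  -139.86809848   34.        ] [ 486.1606939  -144.12291345   34.        ] yaw deg 2.1520242028064587
[4.1716345e-02 9.9912947e-01 3.5708621e+02 1.8450000e+02] [603.62582722 -83.06696882  34.        ] [490.37906283 -88.20519592  34.        ] yaw deg 2.59783985685334
[[-9.54194133e-01  2.99188158e-01 -5.69004617e-05]
 [ 2.99188163e-01  9.54194105e-01 -2.30948784e-04]
 [-1.48030564e-05 -2.37393920e-04 -9.99999972e-01]]
```

```bash
python3 -m pendant '[{"twist":[0,0,0.2],"dp":[0.44,-0.99,0],"grip":0},{"twist":[0,0,0.2],"dp":[0.44,-0.99,0],"grip":0},{"twist":[0,0,0.2],"dp":[0.44,-0.99,0],"grip":0},{"twist":[0,0,0.2],"dp":[0.44,-0.99,0],"grip":0},{"twist":[0,0,0.2],"dp":[0.44,-0.99,0],"grip":0},{"twist":[0,0,0.2],"dp":[0.44,-0.99,0],"grip":0},{"twist":[0,0,0.2],"dp":[0.44,-0.99,0],"grip":0},{"twist":[0,0,0.2],"dp":[0.44,-0.99,0],"grip":0}]'
python3 -m pendant '[{"twist":[0,0,0.2],"dp":[0.44,-0.99,0],"grip":0},{"twist":[0,0,0.2],"dp":[0.44,-0.99,0],"grip":0},{"twist":[0,0,0.2],"dp":[0.44,-0.99,0],"grip":0},{"twist":[0,0,0.2],"dp":[0.44,-0.99,0],"grip":0},{"twist":[0,0,0.2],"dp":[0.44,-0.99,0],"grip":0},{"twist":[0,0,0.2],"dp":[0.44,-0.99,0],"grip":0},{"twist":[0,0,0.2],"dp":[0.44,-0.99,0],"grip":0},{"twist":[0,0,0.2],"dp":[0.44,-0.99,0],"grip":0}]'
```

```text
time_s: 1.07
ee_pos: [293.0, 357.3, 226.9]
tool_rot: [0.0, 0.087, 0.996, 0.0]
force: [-0.0, -0.2, 0.5]
width: 91.5
grip_force: 0.0
time_s: 1.73
ee_pos: [398.6, 119.7, 227.1]
tool_rot: [0.0, 0.024, 1.0, 0.0]
force: [0.6, 0.7, 0.6]
width: 92.1
grip_force: 0.0
```

```bash
python3 -m pendant '[{"twist":[0,0,0.14],"dp":[0.425,-0.98,-0.5],"grip":0},{"twist":[0,0,0.14],"dp":[0.425,-0.98,-0.5],"grip":0},{"twist":[0,0,0.14],"dp":[0.425,-0.98,-0.5],"grip":0},{"twist":[0,0,0.14],"dp":[0.425,-0.98,-0.5],"grip":0},{"twist":[0,0,0.14],"dp":[0.425,-0.98,-0.5],"grip":0},{"twist":[0,0,0.14],"dp":[0.425,-0.98,-0.5],"grip":0},{"twist":[0,0,0.14],"dp":[0.425,-0.98,-0.5],"grip":0},{"twist":[0,0,0.14],"dp":[0.425,-0.98,-0.5],"grip":0}]'
python3 -m pendant '[{"twist":[0,0,0],"dp":[0,0,-0.5],"grip":50},{"twist":[0,0,0],"dp":[0,0,-0.3],"grip":50},{"twist":[0,0,0],"dp":[0,0,0],"grip":50},{"twist":[0,0,0],"dp":[0,0,0],"grip":50}]'
python3 - <<'E'
from h import *
s=optics.camera('side');print(get_obs()['ee_pos'],proj('side',get_obs()['ee_pos']))
cv2.imwrite('pics/c3.png',cv2.resize(s[150:270,290:430,::-1],(700,600),interpolation=cv2.INTER_CUBIC))
E
```

```text
time_s: 2.4
ee_pos: [500.8, -115.5, 106.1]
tool_rot: [0.0, -0.021, 1.0, 0.0]
force: [1.1, 0.1, -0.1]
width: 91.9
grip_force: 0.0
time_s: 2.73
ee_pos: [499.6, -112.9, 82.6]
tool_rot: [-0.001, -0.021, 1.0, 0.0]
force: [1.2, 1.6, 0.2]
width: 74.7
grip_force: 0.0
[ 500.18027045 -112.79952608   83.20773321] [357.25624418 214.91043835]
```

View pics/c3.png

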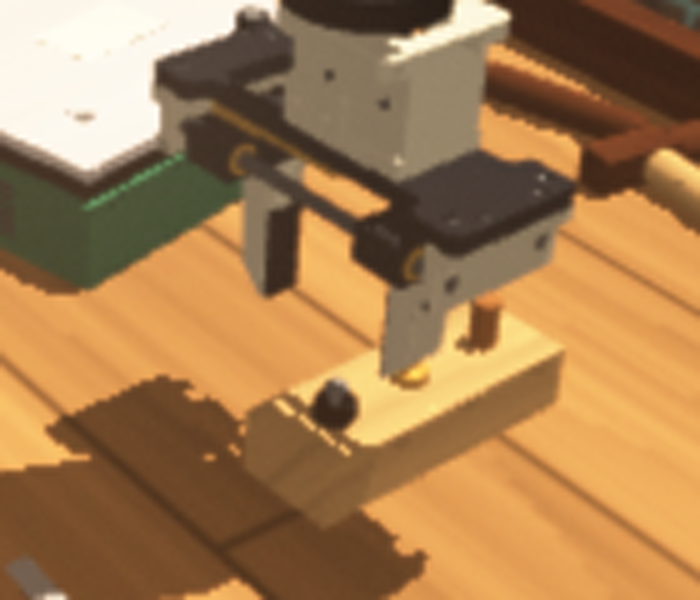

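The side view shows a straight-jaw gripper with pads that reach the fingertips. The rivet stands between the fingers at crop (335,405), and the neighbours are clear.

```bash
python3 -m pendant '[{"twist":[0,0,0],"dp":[0.02,-0.06,-0.6],"grip":50},{"twist":[0,0,0],"dp":[0,0,-0.5],"grip":90},{"twist":[0,0,0],"dp":[0,0,-0.3],"grip":120},{"twist":[0,0,0],"dp":[0,0,0],"grip":140},{"twist":[0,0,0],"dp":[0,0,0],"grip":140},{"twist":[0,0,0],"dp":[0,0,0],"grip":140}]'
python3 -c "
from station import get_obs
for k in ('ee_pos','force','width'): print(get_obs()[k])"
```

```text
time_s: 3.28
ee_pos: [501.3, -115.6, 41.7]
tool_rot: [0.001, -0.021, 1.0, 0.0]
force: [-0.6, -0.4, 0.4]
width: 44.8
grip_force: 0.0
[ 501.34185141 -115.60042876   41.65800199]
[-0.56963596 -0.43736044  0.38751178]
44.81743316186862
```

```bash
python3 -m pendant '[{"twist":[0,0,0],"dp":[0,0,-0.1],"grip":170},{"twist":[0,0,0],"dp":[0,0,-0.05],"grip":180},{"twist":[0,0,0],"dp":[0,0,0],"grip":190},{"twist":[0,0,0],"dp":[0,0,0],"grip":200},{"twist":[0,0,0],"dp":[0,0,0],"grip":210},{"twist":[0,0,0],"dp":[0,0,0],"grip":230},{"twist":[0,0,0],"dp":[0,0,0],"grip":230}]'
```

```text
time_s: 3.87
ee_pos: [500.8, -115.8, 36.3]
tool_rot: [0.0, -0.021, 1.0, 0.0]
force: [-0.4, 0.9, 0.8]
width: 20.1
grip_force: 30.0
```

```bash
python3 -m pendant '[{"twist":[0,0,0],"dp":[0,0,0.4],"grip":230},{"twist":[0,0,0],"dp":[0,0,0.9],"grip":230},{"twist":[0,0,0],"dp":[0,0,0.9],"grip":230},{"twist":[0,0,0],"dp":[0.1,0.7,0.3],"grip":230},{"twist":[0,0,0],"dp":[0.1,0.9,0],"grip":230},{"twist":[0,0,0],"dp":[0.1,0.9,0],"grip":230},{"twist":[0,0,0],"dp":[0.1,0.9,0],"grip":230},{"twist":[0,0,0],"dp":[0.1,0.9,0],"grip":230}]'
python3 -m pendant '[{"twist":[0,0,0],"dp":[0.1,0.9,0],"grip":230},{"twist":[0,0,0],"dp":[0.1,0.9,0],"grip":230},{"twist":[0,0,0],"dp":[0.1,0.9,0],"grip":230},{"twist":[0,0,0],"dp":[0.1,0.7,0],"grip":230},{"twist":[0,0,0],"dp":[0.1,0.4,0],"grip":230},{"twist":[0,0,0],"dp":[0,0,0],"grip":230},{"twist":[0,0,0],"dp":[0,0,0],"grip":230}]'
python3 - <<'E'
from h import *
s=optics.camera('side');t=optics.camera('top');o=get_obs();p=o['ee_pos'];print(p,o['tool_rot'],proj('side',p),proj('top',p))
R=lambda im,x,y:cv2.resize(im[y:y+60,x:x+80,::-1],(800,600),interpolation=cv2.INTER_CUBIC)[:, 200:600]
cv2.imwrite('pics/c4.png',np.hstack([R(s,266,130),R(t,217,157)]))
E
```

```text
time_s: 4.53
ee_pos: [515.8, 14.4, 111.4]
tool_rot: [0.0, -0.021, 1.0, 0.0]
force: [1.3, -0.2, -0.3]
width: 20.1
grip_force: 30.0
time_s: 5.12
ee_pos: [530.8, 126.6, 111.1]
tool_rot: [-0.0, -0.021, 1.0, -0.0]
force: [-0.9, -1.1, -0.5]
width: 20.3
grip_force: 30.0
[530.69332639 125.1934464  111.20183184] [-1.44879883e-04 -1.98411362e-02  9.99803021e-01 -4.75984998e-04] [308.59130784 161.31511129] [257.82508129 183.53776921]
```

View pics/c4.png

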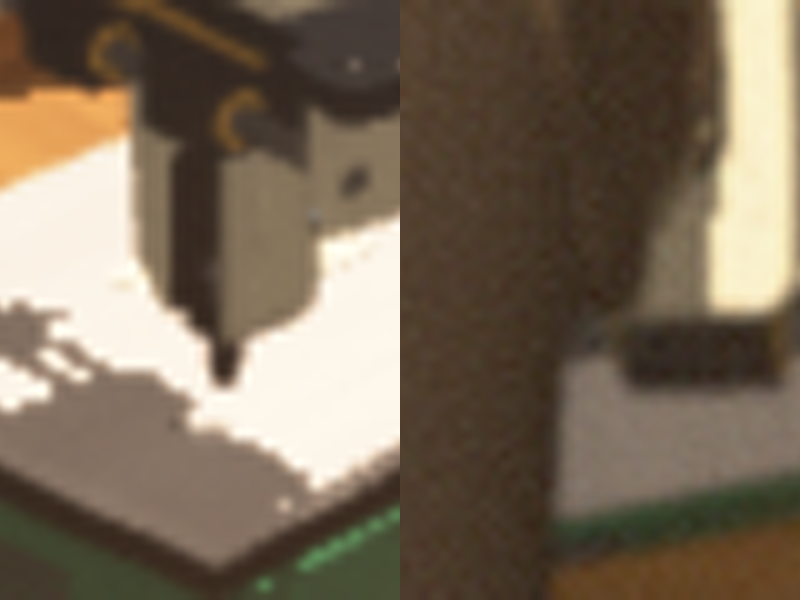

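Run:
```python
from h import *
np.set_printoptions(precision=1,suppress=True)
p=np.mean([get_obs()['ee_pos'] for _ in range(5)],0)
s=optics.camera('side').astype(int)
# shank mask: dark, near tip
for y in range(161,171): print(y,s[y,300:318].max(1).tolist() if 0 else s[y,300:318].sum(1).tolist())
print(p)
for dz in(-10,-14,-20.3): print(dz,proj('side',p+[0,0,dz]))
```

```text
161 [727, 724, 677, 606, 391, 170, 128, 147, 232, 326, 339, 341, 337, 332, 335, 399, 605, 718]
162 [729, 728, 724, 723, 695, 312, 140, 149, 227, 326, 334, 325, 345, 361, 443, 611, 721, 730]
163 [728, 730, 729, 729, 717, 521, 326, 169, 227, 315, 343, 438, 573, 617, 715, 725, 730, 732]
164 [728, 729, 730, 730, 730, 722, 695, 293, 201, 251, 450, 708, 722, 726, 730, 731, 733, 733]
165 [730, 730, 731, 732, 733, 731, 712, 301, 142, 176, 417, 719, 731, 732, 732, 733, 733, 733]
166 [718, 722, 731, 730, 730, 730, 711, 322, 140, 187, 449, 722, 733, 733, 733, 733, 733, 735]
167 [435, 511, 709, 728, 728, 726, 711, 454, 185, 286, 638, 728, 733, 733, 733, 733, 734, 736]
168 [348, 360, 499, 701, 717, 726, 717, 527, 309, 450, 719, 732, 733, 733, 736, 736, 736, 737]
169 [340, 342, 356, 422, 507, 709, 728, 717, 665, 717, 731, 733, 736, 736, 736, 736, 736, 733]
170 [343, 342, 343, 363, 454, 572, 725, 731, 729, 732, 734, 736, 736, 737, 736, 733, 733, 733]
[530.7 125.2 111.2]
-10 [308.6 164.6]
-14 [308.6 165.9]
-20.3 [308.5 168. ]
```

The side view shows the shank hanging straight with its axis at column 308.4, against 308.6 predicted from the TCP, so the rivet is held centred.

```bash
python3 -m pendant '[{"twist":[0,0,0],"dp":[-0.02,0.24,0],"grip":230},{"twist":[0,0,0],"dp":[0,0,-0.3],"grip":230},{"twist":[0,0,0],"dp":[0,0,-0.15],"grip":230},{"twist":[0,0,0],"dp":[0,0,0],"grip":230},{"twist":[0,0,0],"dp":[0,0,0],"grip":230}]'
python3 -m pendant '[{"twist":[0,0,0],"dp":[0,0,-0.08],"grip":230},{"twist":[0,0,0],"dp":[0,0,-0.08],"grip":230},{"twist":[0,0,0],"dp":[0,0,0],"grip":230}]'
python3 - <<'E'
from h import *
s=optics.camera('side');print(get_obs()['ee_pos'],get_obs()['force'])
cv2.imwrite('pics/c5.png',cv2.resize(s[145:190,276:336,::-1],(800,600),interpolation=cv2.INTER_CUBIC))
E
```

```text
time_s: 5.68
ee_pos: [529.8, 134.0, 97.1]
tool_rot: [-0.001, -0.021, 1.0, -0.0]
force: [0.7, -0.8, -0.3]
width: 20.1
grip_force: 30.0
time_s: 5.93
ee_pos: [530.0, 134.3, 92.5]
tool_rot: [-0.0, -0.021, 1.0, -0.0]
force: [-0.5, -0.5, 0.5]
width: 20.6
grip_force: 30.0
[530.05673398 134.30460383  92.73278287] [ 0.23873154 -0.52902468 -1.40117927]
```

View pics/c5.png

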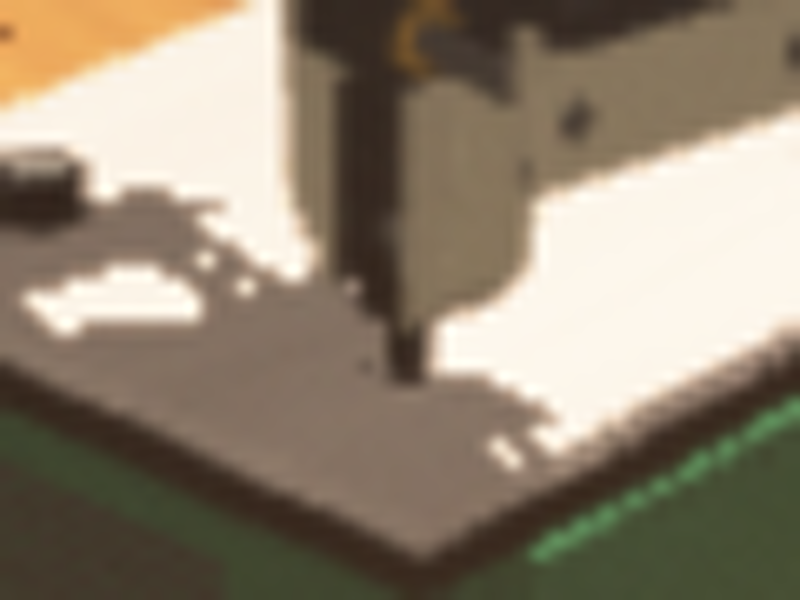

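The side view shows the tip over the hole at column 306.1, with the hole's left rim just visible at (303,172). That is aligned, so I'll go on down and watch the force.

```bash
python3 -m pendant '[{"twist":[0,0,0],"dp":[0,-0.03,-0.06],"grip":230},{"twist":[0,0,0],"dp":[0,0,-0.04],"grip":230},{"twist":[0,0,0],"dp":[0,0,0],"grip":230}]'
python3 -m pendant '[{"twist":[0,0,0],"dp":[0,0,-0.06],"grip":230},{"twist":[0,0,0],"dp":[0,0,-0.04],"grip":230},{"twist":[0,0,0],"dp":[0,0,0],"grip":230}]'
```

```text
time_s: 6.23
ee_pos: [530.1, 133.4, 89.7]
tool_rot: [-0.0, -0.021, 1.0, -0.0]
force: [-0.9, -0.1, -0.9]
width: 20.4
grip_force: 30.0
time_s: 6.48
ee_pos: [530.1, 133.5, 86.7]
tool_rot: [-0.0, -0.021, 1.0, -0.0]
force: [-0.2, 0.9, -0.3]
width: 20.2
grip_force: 30.0
```

```bash
python3 -m pendant '[{"twist":[0,0,0],"dp":[0,0,-0.06],"grip":230},{"twist":[0,0,0],"dp":[0,0,-0.06],"grip":230},{"twist":[0,0,0],"dp":[0,0,0],"grip":230}]'
python3 -m pendant '[{"twist":[0,0,0],"dp":[0,0,-0.06],"grip":230},{"twist":[0,0,0],"dp":[0,0,-0.06],"grip":230},{"twist":[0,0,0],"dp":[0,0,0],"grip":230}]'
python3 -m pendant '[{"twist":[0,0,0],"dp":[0,0,-0.04],"grip":230},{"twist":[0,0,0],"dp":[0,0,-0.03],"grip":230},{"twist":[0,0,0],"dp":[0,0,0],"grip":230},{"twist":[0,0,0],"dp":[0,0,0],"grip":230}]'
```

```text
time_s: 6.73
ee_pos: [530.0, 133.5, 83.0]
tool_rot: [-0.0, -0.021, 1.0, -0.0]
force: [0.4, 1.0, -0.6]
width: 20.4
grip_force: 30.0
time_s: 6.98
ee_pos: [530.0, 133.5, 79.4]
tool_rot: [-0.0, -0.021, 1.0, -0.0]
force: [-0.8, -0.0, -0.8]
width: 20.3
grip_force: 30.0
time_s: 7.32
ee_pos: [530.2, 133.5, 77.6]
tool_rot: [-0.0, -0.021, 1.0, 0.0]
force: [0.3, 0.3, -0.8]
width: 20.1
grip_force: 30.0
```

```bash
python3 -m pendant '[{"twist":[0,0,0],"dp":[0,0,-0.03],"grip":230},{"twist":[0,0,0],"dp":[0,0,0],"grip":230},{"twist":[0,0,0],"dp":[0,0,0],"grip":230}]'
python3 -m pendant '[{"twist":[0,0,0],"dp":[0,0,-0.03],"grip":230},{"twist":[0,0,0],"dp":[0,0,0],"grip":230},{"twist":[0,0,0],"dp":[0,0,0],"grip":230}]'
```

```text
time_s: 7.57
ee_pos: [530.2, 133.5, 76.7]
tool_rot: [-0.0, -0.021, 1.0, 0.0]
force: [-0.3, -0.2, -1.1]
width: 20.0
grip_force: 30.0
time_s: 7.82
ee_pos: [530.3, 133.5, 76.3]
tool_rot: [0.0, -0.021, 1.0, 0.0]
force: [-2.1, -1.3, 5.9]
width: 20.2
grip_force: 30.0
```

```bash
python3 -m pendant '[{"twist":[0,0,0],"dp":[0,0,0],"grip":150},{"twist":[0,0,0],"dp":[0,0,0],"grip":130},{"twist":[0,0,0],"dp":[0,0,0],"grip":130},{"twist":[0,0,0],"dp":[0,0,0.3],"grip":130},{"twist":[0,0,0],"dp":[0,0,0.7],"grip":130},{"twist":[0,0,0],"dp":[0,0,0.7],"grip":130},{"twist":[0,0,0],"dp":[0,0,0],"grip":130}]'
python3 - <<'E'
from h import *
s=optics.camera('side');o=get_obs();print(o['ee_pos'],o['force'],o['width'])
cv2.imwrite('pics/c6.png',cv2.resize(s[130:190,266:346,::-1],(800,600),interpolation=cv2.INTER_CUBIC))
E
```

```text
time_s: 8.4
ee_pos: [532.4, 133.8, 130.8]
tool_rot: [0.003, -0.021, 1.0, 0.001]
force: [0.7, -0.3, -0.1]
width: 44.8
grip_force: 0.0
[531.77034672 133.87815077 129.20564837] [ 0.06073011  0.13263631 -1.09046066] 45.467925650605395
```

View pics/c6.png

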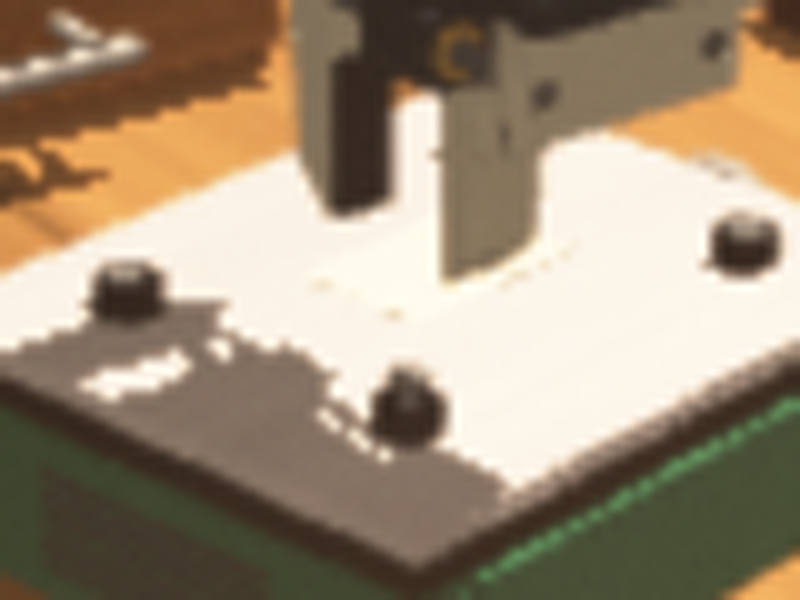

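The side view shows the rivet standing square in the hole, collar on the cover at crop (408,410) and pin up, with the fingers clear above it. Next I shut the fingers and come down over the pin.

```bash
python3 -m pendant '[{"twist":[0,0,0],"dp":[0,0,0],"grip":255},{"twist":[0,0,0],"dp":[0,0,0],"grip":255},{"twist":[0,0,0],"dp":[0,0,0],"grip":255},{"twist":[0,0,0],"dp":[0,0,0],"grip":255},{"twist":[0,0,0],"dp":[0,0,0],"grip":255},{"twist":[0,0,0],"dp":[0,0,-0.4],"grip":255},{"twist":[0,0,0],"dp":[0,0,-0.4],"grip":255},{"twist":[0,0,0],"dp":[0,0,0],"grip":255}]'
```

```text
time_s: 9.12
ee_pos: [528.8, 133.2, 100.9]
tool_rot: [-0.002, -0.021, 1.0, -0.001]
force: [-1.0, -0.5, 0.6]
width: 1.0
grip_force: 0.0
```

```bash
python3 -m pendant '[{"twist":[0,0,0],"dp":[0.03,0,-0.1],"grip":255},{"twist":[0,0,0],"dp":[0,0,-0.05],"grip":255},{"twist":[0,0,0],"dp":[0,0,0],"grip":255}]'
python3 -m pendant '[{"twist":[0,0,0],"dp":[0,0,-0.03],"grip":255},{"twist":[0,0,0],"dp":[0,0,-0.03],"grip":255},{"twist":[0,0,0],"dp":[0,0,0],"grip":255}]'
```

```text
time_s: 9.37
ee_pos: [531.3, 133.5, 98.4]
tool_rot: [0.0, -0.021, 1.0, 0.0]
force: [-1.4, -0.6, 0.1]
width: 0.1
grip_force: 0.0
time_s: 9.62
ee_pos: [531.2, 133.5, 96.7]
tool_rot: [0.0, -0.021, 1.0, 0.0]
force: [-0.5, 0.4, -0.1]
width: 0.2
grip_force: 0.0
```

```bash
python3 -m pendant '[{"twist":[0,0,0],"dp":[-0.02,0,-0.03],"grip":255},{"twist":[0,0,0],"dp":[0,0,-0.03],"grip":255},{"twist":[0,0,0],"dp":[0,0,0],"grip":255}]'
python3 -m pendant '[{"twist":[0,0,0],"dp":[0,0,-0.03],"grip":255},{"twist":[0,0,0],"dp":[0,0,0],"grip":255}]'
python3 -m pendant '[{"twist":[0,0,0],"dp":[0,0,-0.03],"grip":255},{"twist":[0,0,0],"dp":[0,0,0],"grip":255}]'
```

```text
time_s: 9.87
ee_pos: [530.4, 133.5, 94.6]
tool_rot: [-0.0, -0.021, 1.0, -0.0]
force: [-0.3, -0.7, -0.1]
width: 0.5
grip_force: 0.0
time_s: 10.03
ee_pos: [530.5, 133.5, 93.7]
tool_rot: [-0.0, -0.021, 1.0, 0.0]
force: [0.2, -0.9, -0.3]
width: 0.3
grip_force: 0.0
time_s: 10.2
ee_pos: [530.4, 133.4, 92.8]
tool_rot: [-0.0, -0.021, 1.0, -0.0]
force: [0.7, 0.0, -1.1]
width: 0.2
grip_force: 0.0
```

```bash
for i in 1; do python3 -m pendant '[{"twist":[0,0,0],"dp":[0,0,-0.03],"grip":255},{"twist":[0,0,0],"dp":[0,0,0],"grip":255}]' | grep -E "ee_pos|force:"; 
python3 -m pendant '[{"twist":[0,0,0],"dp":[0,0,-0.03],"grip":255},{"twist":[0,0,0],"dp":[0,0,0],"grip":255}]'| grep -E "ee_pos|force:"; done
```

```text
ee_pos: [530.6, 133.5, 92.5]
force: [-2.8, -0.2, 6.4]
grip_force: 3.2
ee_pos: [530.7, 133.5, 91.9]
force: [-3.1, -0.2, 11.0]
grip_force: 5.8
```

```bash
python3 -m pendant '[{"twist":[0,0,0],"dp":[0,0,-0.02],"grip":255},{"twist":[0,0,0],"dp":[0,0,0],"grip":255}]' | grep -E "ee_pos|force:"; 
python3 -m pendant '[{"twist":[0,0,0],"dp":[0,0,-0.02],"grip":255},{"twist":[0,0,0],"dp":[0,0,0],"grip":255}]'| grep -E "ee_pos|force:|width"
```

```text
ee_pos: [530.7, 133.5, 91.4]
force: [-3.5, -1.6, 12.4]
grip_force: 6.0
ee_pos: [530.7, 133.5, 90.8]
force: [-4.0, -0.6, 11.9]
width: 0.4
grip_force: 6.0
```

```bash
python3 -m pendant '[{"twist":[0,0,0],"dp":[0,0,-0.02],"grip":255},{"twist":[0,0,0],"dp":[0,0,-0.02],"grip":255},{"twist":[0,0,0],"dp":[0,0,0],"grip":255}]' | grep -E "ee_pos|force:"; 
python3 -m pendant '[{"twist":[0,0,0],"dp":[0,0,-0.02],"grip":255},{"twist":[0,0,0],"dp":[0,0,-0.02],"grip":255},{"twist":[0,0,0],"dp":[0,0,0],"grip":255}]'| grep -E "ee_pos|force:|width"
```

```text
ee_pos: [530.6, 133.5, 89.5]
force: [-3.8, -0.5, 11.9]
grip_force: 6.0
ee_pos: [530.7, 133.5, 88.4]
force: [-3.7, -1.5, 12.0]
width: 0.4
grip_force: 6.0
```

```bash
python3 -m pendant '[{"twist":[0,0,0],"dp":[0,0,-0.02],"grip":255},{"twist":[0,0,0],"dp":[0,0,-0.02],"grip":255},{"twist":[0,0,0],"dp":[0,0,0],"grip":255}]' | grep -E "ee_pos|force:"
```

```text
ee_pos: [530.7, 133.5, 87.2]
force: [-2.8, -0.3, 12.6]
grip_force: 6.0
```

```bash
python3 -m pendant '[{"twist":[0,0,0],"dp":[0,0,-0.02],"grip":255},{"twist":[0,0,0],"dp":[0,0,-0.02],"grip":255},{"twist":[0,0,0],"dp":[0,0,0],"grip":255}]' | grep -E "ee_pos|force:"; 
python3 -m pendant '[{"twist":[0,0,0],"dp":[0,0,-0.02],"grip":255},{"twist":[0,0,0],"dp":[0,0,-0.02],"grip":255},{"twist":[0,0,0],"dp":[0,0,0],"grip":255}]'| grep -E "ee_pos|force:|width"
```

```text
ee_pos: [530.7, 133.5, 86.0]
force: [-3.7, -1.1, 12.2]
grip_force: 6.0
ee_pos: [530.6, 133.5, 84.7]
force: [-3.0, -0.9, 12.9]
width: 0.5
grip_force: 6.0
```

```bash
python3 -m pendant '[{"twist":[0,0,0],"dp":[0,0,-0.02],"grip":255},{"twist":[0,0,0],"dp":[0,0,0],"grip":255}]' | grep -E "ee_pos|force:"
```

```text
ee_pos: [530.6, 133.5, 84.2]
force: [-3.2, -1.0, 12.0]
grip_force: 6.0
```

```bash
python3 -m pendant '[{"twist":[0,0,0],"dp":[0,0,-0.02],"grip":255},{"twist":[0,0,0],"dp":[0,0,0],"grip":255}]' | grep -E "ee_pos|force:"
```

```text
ee_pos: [530.6, 133.5, 83.6]
force: [-3.1, -0.5, 11.5]
grip_force: 6.0
```

```bash
python3 -m pendant '[{"twist":[0,0,0],"dp":[0,0,-0.02],"grip":255},{"twist":[0,0,0],"dp":[0,0,0],"grip":255}]' | grep -E "ee_pos|force:"
```

```text
ee_pos: [530.6, 133.5, 83.0]
force: [-4.4, -1.1, 12.9]
grip_force: 6.5
```

```bash
python3 -m pendant '[{"twist":[0,0,0],"dp":[0,0,-0.02],"grip":255},{"twist":[0,0,0],"dp":[0,0,0],"grip":255}]' | grep -E "ee_pos|force:"
```

```text
ee_pos: [530.6, 133.5, 82.5]
force: [-4.2, -1.0, 14.3]
grip_force: 6.9
```

```bash
python3 -m pendant '[{"twist":[0,0,0],"dp":[0,0,-0.02],"grip":255},{"twist":[0,0,0],"dp":[0,0,0],"grip":255}]' | grep -E "ee_pos|force:"
```

```text
ee_pos: [530.6, 133.5, 81.9]
force: [-5.3, -1.4, 14.4]
grip_force: 7.3
```

The force sat at 12 N while the pin slid, then began to climb with the cover sinking, so the pin is at its stop. I'll back off and look.

```bash
python3 -m pendant '[{"twist":[0,0,0],"dp":[0,0,0.1],"grip":255},{"twist":[0,0,0],"dp":[0,0,0.4],"grip":255},{"twist":[0,0,0],"dp":[0,0,0.8],"grip":255},{"twist":[0,0,0],"dp":[0,0,0.8],"grip":255},{"twist":[0,0,0],"dp":[0,0,0],"grip":255},{"twist":[0,0,0],"dp":[0,0,0],"grip":255}]'
python3 - <<'E'
from h import *
s=optics.camera('side')
cv2.imwrite('pics/c7.png',cv2.resize(s[130:190,266:346,::-1],(800,600),interpolation=cv2.INTER_CUBIC))
E
```

```text
time_s: 13.45
ee_pos: [531.4, 133.8, 145.1]
tool_rot: [0.001, -0.021, 1.0, 0.001]
force: [-0.3, -0.7, 0.2]
width: 0.5
grip_force: 0.0
```

View pics/c7.png

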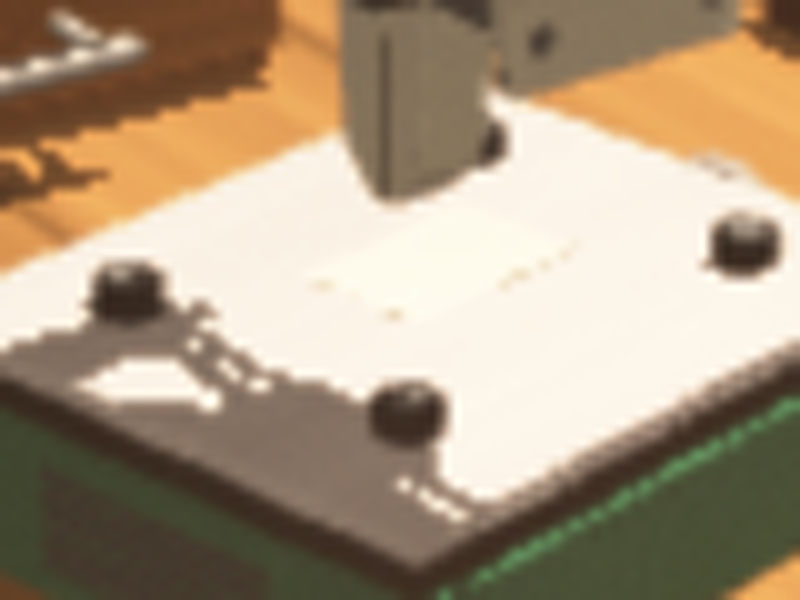

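The rivet at crop (408,412) now looks the same as the three driven ones: pin flush, collar down on the cover, gripper clear.

```bash
python3 -c "
from station import manip; print(manip.sign_off())"
```

```text
the job is handed in; nothing more can be done
None
```

The rivet is seated in the cover's empty corner hole with its pin pushed in flush, and it has been released; the job was handed in at about 13.5 s, the highest load I read while pressing was about 14 N, and sign-off returned no verdict.

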